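Fetch the canoe from behind the jaguar masks

TASK

A customer wants the clay canoe that lies behind the three jaguar masks on the display plinth. First move all three masks out of the way, standing upright in the empty wooden side tray; with all three there, set the canoe upright and lengthwise in the middle of the cardboard carton; then stand each mask back on the plinth exactly where it stood before, facing the same way. The clay is brittle, so set things down gently without dropping them, tip nothing over and leave the mermaid and the spinning top alone.

Things in the scene. Friction and masses are not known exactly. Their poses are not given: they have to be found in the camera images.
- mask_round: Clay jaguar mask standing on a foot, two round ears, 98 mm high. Faces its -x; origin: centre of underside, z up. Foot 44 (x) x 64 (y) x 14 mm high; on it a head slab 26 mm thick (x, centred), 64 wide, flat front and back, top edge 84 mm up; snout in front to x = -25 mm, 21 to 41 mm up. Grip front to back above the snout, about 68 mm up. 0.17 to 0.34 kg.
- mask_horn: Clay jaguar mask standing on a foot, two pointed horns, 105 mm high. Faces its -x; origin: centre of underside, z up. Foot 44 (x) x 64 (y) x 14 mm high; on it a head slab 26 mm thick (x, centred), 64 wide, flat front and back, top edge 84 mm up; snout in front to x = -25 mm, 21 to 41 mm up. Grip front to back above the snout, about 68 mm up. 0.17 to 0.34 kg.
- mask_crest: Clay jaguar mask standing on a foot, one ribbed crest across the top, 101 mm high. Faces its -x; origin: centre of underside, z up. Foot 44 (x) x 64 (y) x 14 mm high; on it a head slab 26 mm thick (x, centred), 64 wide, flat front and back, top edge 84 mm up; snout in front to x = -25 mm, 21 to 41 mm up. Grip front to back above the snout, about 68 mm up. 0.17 to 0.34 kg.
- canoe: Chipped orange clay canoe, hollow, upright, 120 mm long (its y axis), 42 mm wide (x), 34 mm high; straight parallel sides over the middle 80 mm, pointed ends. About 0.14 kg. Origin: centre of the underside. It can be gripped across its 42 mm width at the middle.
- display: Fixed whitewashed wooden display plinth, 160 mm deep (x) by 260 mm wide (y), flat top 20 mm above the table, with a lip 10 mm high along its far (+x) edge. The three masks stand in a row along y near its -x edge, facing its -x side, 12 mm apart; the canoe lies along y right behind them. Origin: centre of the underside, on the table.
- side_tray: Fixed square shallow wooden tray, empty at the start, 210 by 210 mm outside, 200 by 200 mm inside, floor 5 mm above the table, rim 20 mm above the table: the side area for the masks. It may be on the left or the right. Origin: centre of the underside, on the table.
- carton: Fixed open cardboard carton, empty at the start, 120 mm (x) by 180 mm (y) outside, walls 4 mm, floor 4 mm above the table, rim 30 mm above the table. On the other side from the tray. Origin: centre of the underside, on the table.
- mermaid: Bystander: pink clay mermaid figurine standing on a 60 mm round base, about 111 mm high, loose. Origin: centre of the underside.
- top: Bystander: lacquered wooden spinning top standing point up on its flat crown, 58 mm across, 60 mm high, loose. Origin: centre of the underside.
Things that resemble listed ones, but are neither listed nor needed, are in the scene too. There is more than one size of the canoe; the one meant has the size given above. What is shaped like the mask_horn but purple is not meant.

How it is judged:
By the outcome, as a careful person would: the job done as asked, in the order asked, and still so for the second after the job is handed in, with the robot touching nothing.
It also fails if it takes over 144 s, if anything falls off the work surface, if the arm or the gripper's body presses on something with over 40 N, if the wrist force passes 120 N, or if a joint passes its speed limit or range.

ROBOT

A 7-joint arm with a two-finger parallel gripper is mounted at the origin on the work surface. World frame = base frame: x ahead of the robot, y to its left, z up, the work surface at z = 0. Lengths are in m, angles in degrees, forces in N, time in s.
With the tool pointing down it reaches from about 0.425 to 0.95 m from the base axis. Payload 4.7 kg.
Tool frame: the origin (TCP) lies midway between the tips of the shut fingers; the grasp point (between the pads) lies 19 mm behind it; z points along the fingers, y is the line along which they close (so a half turn about z gives the same grasp; the last joint's range is limited). The gripper opens to 85 mm and grips with 20 to 120 N. Pads are 22 mm wide; open, the fingers measure 114 mm over their backs; the gripper's body (76 mm by 85 mm) begins 54 mm behind the grasp point. The pads swing forward as they close: fully open they stand 13 mm farther back than shut.
Start: joints at [-74.135, 26.849, -2.785, 87.806, 1.381, 65.374, -4.715], TCP at [0.203, 0.644, 0.231] pointing down, gripper open.
Joint ranges: [-148.3, 148.3], [-19.14, 114.17], [-79.39, 73.82], [5.75, 140.21], [-59.74, 239.74], [12.07, 113.84], [-152.46, 152.46]. Speed limits (degrees/s): [147.25, 147.25, 180, 180, 180, 180, 180].

INTERFACE

Orientations are given as a 3x3 rotation matrix whose columns are the frame's x, y, z axes.
In Python, from workcell import arm gives the robot as it stands.
- The arm moves only by the tool step_arm, never from a script. Its argument "rows" is one flat list of numbers, 5 for each row, row after row: the opening, from -1 (shut) to 1 (fully open), so that 0 is half open, then the shift along the world's x, y, z in mm, then the turn about the world's z in degrees. In form: [gripper, dx, dy, dz, roll, gripper, dx, dy, dz, roll, ...]. A call has 1 to 8 rows; each row shifts and turns the commanded pose from where the row before left it; what a row does not reach is not made up. A row lasts 1/8 s, in which the tool goes at most 62.5 mm and 10.7 degrees, less where a joint would pass 70% of its speed; a pose out of reach is approached as far as the arm can. A call with a gripper value outside its range is refused whole. The fingers move at their own pace and stop on an object; "force" is the grip in N (left out, the last holds). Time passes only in rows, so rows that do not move let the fingers close. It gives the time, the measured TCP pose, the force, the opening and the grip force at its end, in the units of the state.
- arm.sense(): the state, without advancing time (a new reading comes with each control period).
- arm.get_image(name): name is "scene" or "top"; returns a dict with "pixels" (400x640x3 uint8, blue, green, red), "camera_matrix" (3x3 intrinsics, pixels), "R" (3x3) and "t" (3): a world point X has camera coordinates R X + t. Camera axes: x right, y down, z forward; pixel columns grow to the right and rows downward; lengths in m; the calibration is good to about 2 mm. A picture is of the moment at which its call begins. There is no depth.
- arm.finish_job(): hands the job in; it is judged then, once.
The state is a dict: "time_s": time; "joints": joint angles; "dq": joint speeds; "joint_efforts": joint torques, N m; "position": TCP position; "ee_rot": TCP orientation; "contact_force": force on the tool from outside, world axes, zero at the start; "ft_torque": the same for the moment, N m; "grip_width": opening from 0.0 (shut) to 1.0 (fully open); "grip_force": force on a finger pad.
Only numpy, scipy, OpenCV 4.12 (cv2) and the standard library are available. Lean on these libraries where they do the work, as an engineer would, in place of code of your own. Each camera call takes 0.05 s, during which the arm holds its last target. There are 200 camera calls.

## Working session

There is one attempt and no reset: what is moved stays moved. The work goes in short steps, Python scripts to look and compute and a tool call to move; the robot and the scene stay as the last step left them, time stands still between calls to the robot, and variables do not carry over. Pictures are saved under pics/ and viewed, at most 14 in all, crops included, and the job is handed in when it is done.

Besides the shell and the picture viewer there is one more tool, called after ">>>" by a JSON object that holds its "api" and its "payload". step_arm: Moves the arm, as the interface text tells. Its arguments: {"type":"object","properties":{"rows":{"type":"array"},"force":{"type":"number"}},"required":["rows"]}

```bash
mkdir -p pics; ls; python3 - <<'E'
from workcell import arm
import cv2,numpy as np,pickle
s=arm.sense();print(s)
for n in("scene","top"):
    d=arm.get_image(n);cv2.imwrite(f"pics/{n}0.png",d["pixels"]);pickle.dump(d,open(f"{n}0.pkl","wb"))
    print(n,d["camera_matrix"],d["R"],d["t"])
E
```

```text
pics
{'time_s': 0.0, 'joints': array([-74.13582778,  26.89911183,  -2.78391742,  87.87595682,
         1.38155179,  65.37390354,  -4.71471727]), 'dq': array([ 0.00437471, -0.02837357,  0.0696218 ,  0.07375146, -0.01121201,
        0.02118306, -0.05378313]), 'joint_efforts': array([ 2.66135658e-04, -5.10328424e+01, -4.63814428e-02, -2.37701064e+01,
        1.07773280e-02,  7.82820251e-03, -1.39791986e-06]), 'position': array([0.20301891, 0.64311871, 0.23022365]), 'ee_rot': array([[-9.53625243e-01,  3.00996055e-01, -5.20773323e-04],
       [ 3.00996492e-01,  9.53623263e-01, -1.94543543e-03],
       [-8.89468338e-05, -2.01196728e-03, -9.99997972e-01]]), 'contact_force': array([ 0.41740925, -0.30231406, -0.44872764]), 'ft_torque': array([-0.00233969,  0.02030283,  0.02074057]), 'grip_force': 0.0, 'grip_width': 0.9971990305813846}
scene [[476.13102241   0.         313.27997895]
 [  0.         476.13102241 197.87388369]
 [  0.           0.           1.        ]] [[-0.30398459  0.95246284  0.02019663]
 [ 0.5977825   0.20720732 -0.77441669]
 [-0.74178801 -0.22333755 -0.63235345]] [ 0.14297877 -0.27421836  1.55588996]
top [[421.34431764   0.         317.72927355]
 [  0.         421.34431764 197.86418645]
 [  0.           0.           1.        ]] [[-0.0052261  -0.99986244  0.01574163]
 [-0.98862105  0.00279945 -0.15040138]
 [ 0.15033662 -0.01634852 -0.98849968]] [0.00256834 0.51912711 0.88480993]
```

View pics/scene0.png

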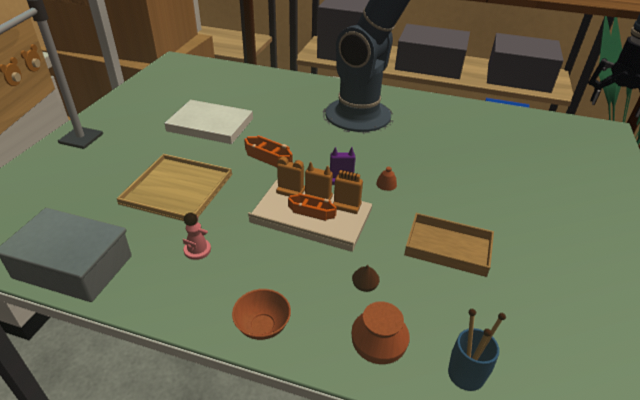

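View pics/top0.png

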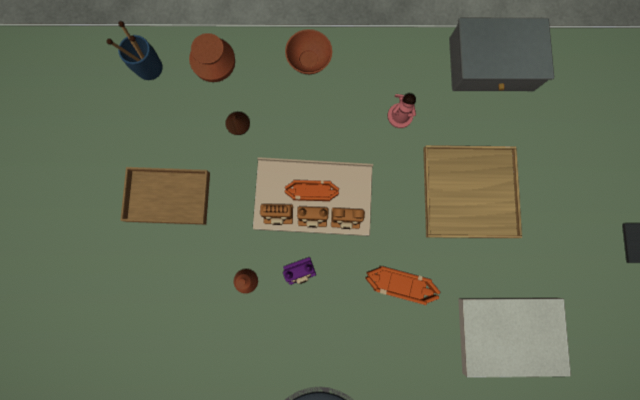

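The scene shows three orange masks on the plinth: two-eared at about (291,178), horned at (318,183) and crested at (348,190). The canoe lies behind them at (312,206). In the top view the plinth spans (254..372, 158..234), the tray is on the right at (473,192) and the carton on the left at (165,196). The purple mask, the bigger canoe at (402,285) and the second top and jar are decoys.

```bash
cat > h.py <<'E'
import cv2,numpy as np,pickle
def load(n): return pickle.load(open(n+".pkl","rb"))
def grab(n,tag):
    from workcell import arm
    d=arm.get_image(n);pickle.dump(d,open(n+tag+".pkl","wb"));return d
def px2w(d,uv,z):
    K,R,t=d["camera_matrix"],d["R"],d["t"]
    r=(R.T@np.linalg.inv(K)@np.c_[np.atleast_2d(uv),np.ones(len(np.atleast_2d(uv)))].T).T
    c=-R.T@t; return c+r*((z-c[2])/r[:,2])[:,None]
def w2px(d,X):
    q=(d["R"]@np.atleast_2d(X).T).T+d["t"];p=(d["camera_matrix"]@q.T).T;return p[:,:2]/p[:,2:]
E
python3 - <<'E'
from h import *
for n,(u,v,w,h,s) in {"top":(245,150,135,90,5.9),"scene":(240,135,150,112,5.3)}.items():
    d=load(n+"0");c=d["pixels"][v:v+h,u:u+w]
    cv2.imwrite(f"pics/{n}_c.png",cv2.resize(c,None,fx=s,fy=s,interpolation=cv2.INTER_CUBIC))
d=load("top0")
hsv=cv2.cvtColor(d["pixels"],cv2.COLOR_BGR2HSV)
for p in [(260,165),(312,195),(277,220),(312,218),(330,225),(470,190),(165,195),(205,200),(402,285),(280,150),(400,117),(237,123),(299,270)]: print(p,hsv[p[1],p[0]])
E
```

```text
(260, 165) [ 18  62 169]
(312, 195) [ 10 197 162]
(277, 220) [ 20  76 165]
(312, 218) [ 14 168 114]
(330, 225) [ 17  68 151]
(470, 190) [ 19 115 138]
(165, 195) [ 17 122 125]
(205, 200) [ 16 135  72]
(402, 285) [ 10 196 163]
(280, 150) [ 49  56 113]
(400, 117) [  1 112 125]
(237, 123) [ 11 166  57]
(299, 270) [144 158  97]
```

View pics/top_c.png

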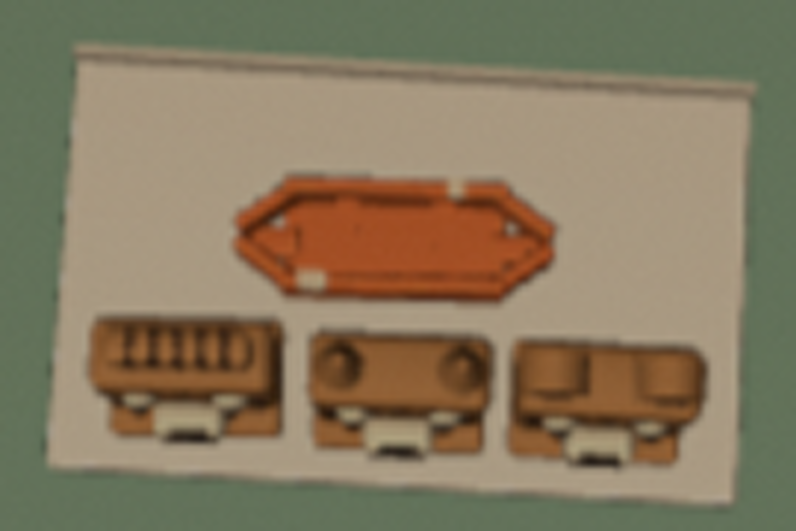

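View pics/scene_c.png

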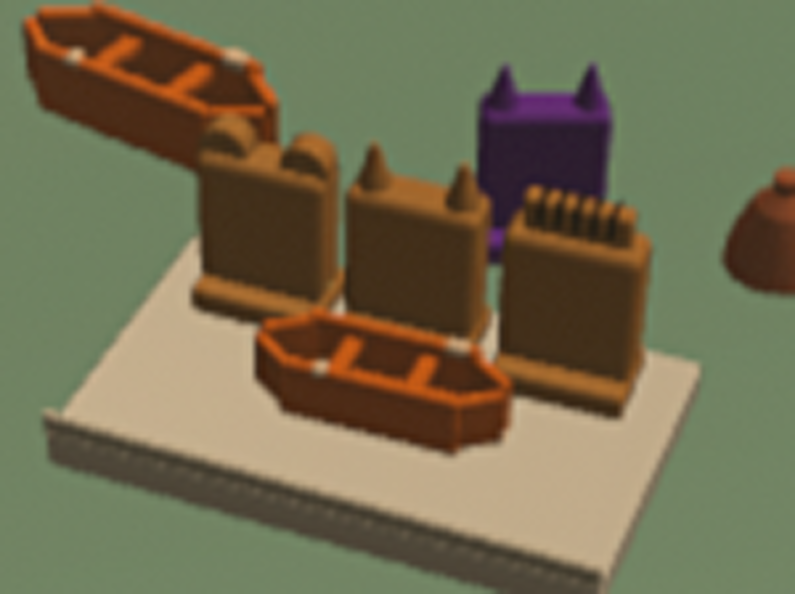

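```bash
cat > m.py <<'E'
from h import *
def quad(mask):
    c=max(cv2.findContours(mask,cv2.RETR_EXTERNAL,cv2.CHAIN_APPROX_NONE)[0],key=cv2.contourArea)
    return c
def edges(d,c,z):
    P=px2w(d,c[:,0,:].astype(float),z)[:,:2].astype(np.float32)
    return P,cv2.minAreaRect(P)
d=load("top0");hsv=cv2.cvtColor(d["pixels"],cv2.COLOR_BGR2HSV)
def roi(m,u0,v0,u1,v1):
    o=np.zeros_like(m);o[v0:v1,u0:u1]=m[v0:v1,u0:u1];return o
ng=(~cv2.inRange(hsv,(35,0,0),(85,255,255)))
if __name__=="__main__":
    for n,r,z in [("plinth",(240,145,385,245),.02),("tray",(415,138,530,245),.02),("carton",(115,160,215,232),.03)]:
        c=quad(roi(ng,*r));P,R=edges(d,c,z);print(n,np.round(R[0],4),np.round(np.array(R[1]),4),round(R[2],2),[np.round(x,4).tolist() for x in cv2.boxPoints(R)])
    cm=cv2.inRange(hsv,(0,140,30),(13,255,255))
    c=quad(roi(cm,275,170,350,208));P,R=edges(d,c,.054);print("canoe",R)
    mm=cv2.inRange(hsv,(9,120,20),(20,255,255))
    n,l,st,ce=cv2.connectedComponentsWithStats(roi(mm,256,203,370,232))
    for i in range(1,n):
        if st[i,4]<100: continue
        m=(l==i); us=np.arange(st[i,0]+4,st[i,0]+st[i,2]-4)
        top=np.array([np.where(m[:,u])[0][0] for u in us])-.5
        W=px2w(d,np.c_[us,top],.104); a=np.polyfit(W[:,1],W[:,0],1)
        # left/right slab edges
        v0=st[i,1]; rows=range(v0+4,v0+10)
        L=np.array([np.where(m[v])[0][[0,-1]] for v in rows])+[-.5,.5]
        WL=px2w(d,np.c_[L[:,0],list(rows)],.104);WR=px2w(d,np.c_[L[:,1],list(rows)],.104)
        yl,yr=WL[:,1].mean(),WR[:,1].mean()
        bot=np.array([np.where(m[:,u])[0][-1] for u in us])+.5
        ok=bot>np.percentile(bot,75)-1.5
        B=px2w(d,np.c_[us,bot],.034)
        print(st[i],"back slope",np.degrees(np.arctan(a[0])),"back x@yc",np.polyval(a,(yl+yr)/2),"y",yl,yr,(yl+yr)/2,yl-yr,"foot front z.034",B[ok][:,0].mean(),B[ok][:,1].mean())
E
python3 m.py
```

```text
plinth [0.527  0.0114] [0.2619 0.1649] 86.57 [[0.43689998984336853, -0.1143999993801117], [0.6014999747276306, -0.12430000305175781], [0.6172000169754028, 0.1371999979019165], [0.45249998569488525, 0.1469999998807907]]
tray [ 0.5376 -0.3475] [0.2165 0.2122] 89.11 [[0.42980000376701355, -0.45399999618530273], [0.6420000195503235, -0.45739999413490295], [0.6453999876976013, -0.24089999496936798], [0.43320000171661377, -0.23759999871253967]]
carton [0.5279 0.3366] [0.1879 0.1234] 87.76 [[0.4625999927520752, 0.2451999932527542], [0.5859000086784363, 0.24040000140666962], [0.5932999849319458, 0.42809998989105225], [0.4699000120162964, 0.43290001153945923]]
canoe ((0.5336111187934875, 0.014129020273685455), (0.11502499133348465, 0.04332053288817406), 87.8656997680664)
[260 204  33  20 484] back slope 3.378084240905221 back x@yc 0.49665081227698277 y 0.11853609759582173 0.05449866895529715 0.08651738327555944 0.06403742864052459 foot front z.034 0.46394705316140106 0.0927520881745366
[298 207  30  20 469] back slope 2.039924471394284 back x@yc 0.49129670953824145 y 0.04267376400494698 -0.018095429035333562 0.01228916748480671 0.06076919304028054 foot front z.034 0.4578237914499844 0.00950588329284642
[331 208  33  20 483] back slope 2.9773783960776794 back x@yc 0.4877852124394587 y -0.026187666129084106 -0.0911555813651832 -0.05867162374713365 0.0649679152360991 foot front z.034 0.45508790100434193 -0.06627397027604562
```

```bash
python3 - <<'E'
from h import *
T=load("top0");S=load("scene0")
def t(p,z): return np.round(px2w(T,(np.array(p)+.5)/5.9-.5+[245,150],z)[:,:2],4).tolist()
def s(p,z): return np.round(px2w(S,(np.array(p)+.5)/5.3-.5+[240,135],z)[:,:2],4).tolist()
print("top plinth -x corners z.02",t([(48,465),(733,502)],.02)," lip +x z.03",t([(76,44),(757,84)],.03))
print("scene plinth: lip corners z.03 ",s([(45,410),(608,575)],.03),"right near corner z.02",s([(700,370)],.02))
for n,b,f in [("crest",[(90,318),(284,320)],[(108,436),(281,437)]),("horn",[(311,332),(492,338)],[(315,448),(482,456)]),("round",[(514,340),(703,348)],[(508,457),(676,464)])]:
    print(n,"slab back top",t(b,.104),"foot front z.034/.02",t(f,.034),t(f,.02))
print("scene crest foot back bottom R z.02",s([(620,416)],.02),"slab top back",s([(507,240),(650,255)],.104))
print("scene horn slab top back",s([(347,188),(490,207)],.104))
print("scene round foot back bottom",s([(194,303)],.02),"slab top back",s([(200,152),(338,175)],.104))
E
```

```text
top plinth -x corners z.02 [[0.4542, 0.1442], [0.4393, -0.1126]]  lip +x z.03 [[0.6135, 0.135], [0.5976, -0.1241]]
scene plinth: lip corners z.03  [[0.5954, -0.1221], [0.6155, 0.1406]] right near corner z.02 [[0.4605, 0.1469]]
crest slab back top [[0.4981, 0.1191], [0.4972, 0.0524]] foot front z.034/.02 [[0.4638, 0.1203], [0.4631, 0.0564]] [[0.465, 0.1219], [0.4644, 0.057]]
horn slab back top [[0.493, 0.0431], [0.4907, -0.0192]] foot front z.034/.02 [[0.459, 0.0438], [0.4558, -0.018]] [[0.4602, 0.0443], [0.457, -0.0185]]
round slab back top [[0.49, -0.0268], [0.487, -0.0919]] foot front z.034/.02 [[0.4554, -0.0276], [0.4526, -0.0898]] [[0.4565, -0.0282], [0.4537, -0.0914]]
scene crest foot back bottom R z.02 [[0.5043, 0.1195]] slab top back [[0.5024, 0.0615], [0.4923, 0.1233]]
scene horn slab top back [[0.4888, -0.0168], [0.4814, 0.0478]]
scene round foot back bottom [[0.4908, -0.092]] slab top back [[0.4844, -0.0889], [0.4806, -0.0238]]
```

>>> {"api": "step_arm", "payload": {"rows": [0.4, 50, -58, 0, -9.5, 0.4, 50, -58, 0, -9.5, 0.4, 50, -58, 0, -9.5, 0.4, 50, -58, 0, -9.5, 0.4, 50, -58, 0, -9.5, 0.4, 0, -55, 0, -9.5, 0.4, 0, -55, 0, -9.5, 0.4, 0, -55, 0, -9.5], "force": 40}}

```text
time_s: 1.1
position: [0.4069, 0.24, 0.231]
ee_rot: [[0.067, 0.998, -0.0], [0.998, -0.067, -0.0], [-0.0, -0.0, -1.0]]
contact_force: [1.0, 0.3, 1.0]
grip_width: 0.698
grip_force: 0.0
```

>>> {"api": "step_arm", "payload": {"rows": [0.4, 12, -50, 0, 0.4, 0.4, 12, -50, 0, 0, 0.4, 12, -50, 0, 0, 0.4, 12, -50, 0, 0, 0.4, 12, -50, -15, 0, 0.4, 9, -50, -25, 0, 0.4, 0, 0, -25, 0, 0.4, 0, 0, 0, 0]}}

```text
time_s: 2.1
position: [0.4745, -0.0583, 0.1647]
ee_rot: [[0.056, 0.998, -0.005], [0.998, -0.056, -0.001], [-0.001, -0.005, -1.0]]
contact_force: [0.3, 0.4, 0.4]
grip_width: 0.698
grip_force: 0.0
```

```bash
cat > q.py <<'E'
from workcell import arm
import numpy as np
s=arm.sense();R=s["ee_rot"];print(round(s["time_s"],2),"mm",np.round(s["position"]*1e3,1),"yaw",round(np.degrees(np.arctan2(R[1,1],R[0,1])),2),"tilt",np.round(R[:2,2],4),"F",np.round(s["contact_force"],1),"w",round(s["grip_width"]*85,1),"gf",round(s["grip_force"],1),"q7",round(s["joints"][6],1))
E
python3 q.py
```

```text
2.1 mm [474.5 -58.3 164.7] yaw -3.19 tilt [-0.0047 -0.0005] F [0.3 0.4 0.4] w 59.3 gf 0.0 q7 10.0
```

>>> {"api": "step_arm", "payload": {"rows": [0.4, 1, -3, -25, 0, 0.4, 0, 0, -25, 0, 0.4, 0, 0, -25, 0, 0.4, 0, 0, -15, 0, 0.4, 0, 0, -8, 0, 0.4, 0, 0, 0, 0, -0.2, 0, 0, 0, 0, -0.2, 0, 0, 0, 0]}}

```text
time_s: 3.1
position: [0.4777, -0.061, 0.0689]
ee_rot: [[0.054, 0.999, 0.001], [0.999, -0.054, 0.0], [0.0, 0.001, -1.0]]
contact_force: [-0.7, -0.3, -0.0]
grip_width: 0.399
grip_force: 0.0
```

```bash
python3 q.py; python3 - <<'E'
from h import *
a=grab("scene","1")["pixels"][120:232,240:390];b=grab("top","1")["pixels"][140:240,240:390]
cv2.imwrite("pics/g1.png",np.vstack([cv2.resize(x,None,fx=2.8,fy=2.8,interpolation=cv2.INTER_CUBIC) for x in(a,b)]))
E
```

```text
3.1 mm [477.7 -61.   68.9] yaw -3.12 tilt [0.0014 0.0002] F [-0.7 -0.3 -0. ] w 33.9 gf 0.0 q7 18.2
```

View pics/g1.png

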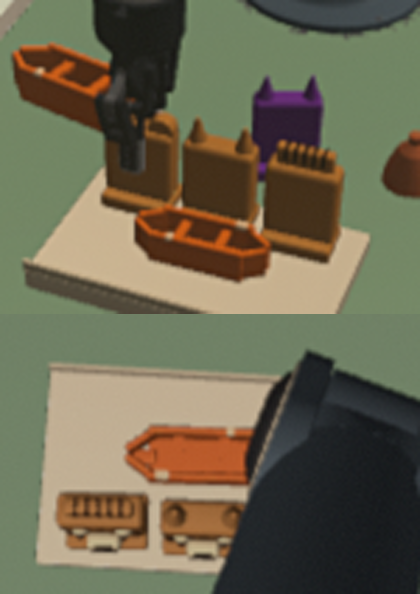

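The gripper's fingers straddle the round mask (top picture, around (135,150)), undisturbed. Closing next.

>>> {"api": "step_arm", "payload": {"rows": [-0.2, -2, 0, -2, -0.3, -0.2, 0, 0, 0, 0, -0.35, 0, 0, 0, 0, -0.45, 0, 0, 0, 0, -0.8, 0, 0, 0, 0, -0.8, 0, 0, 0, 0]}}

```text
time_s: 3.95
position: [0.4755, -0.061, 0.0664]
ee_rot: [[0.06, 0.998, 0.001], [0.998, -0.06, -0.0], [-0.0, 0.001, -1.0]]
contact_force: [1.0, -0.2, 1.2]
grip_width: 0.297
grip_force: 41.1
```

```bash
python3 q.py
```

```text
3.95 mm [475.5 -61.   66.4] yaw -3.42 tilt [ 0.0007 -0.0001] F [ 1.  -0.2  1.2] w 25.3 gf 41.1 q7 18.1
```

>>> {"api": "step_arm", "payload": {"rows": [-0.8, 0, 0, 10, 0, -0.8, 0, 0, 22, 0, -0.8, 0, -10, 20, 0, -0.8, 1, -25, 0, 0, -0.8, 1, -35, 0, 0, -0.8, 1, -40, 0, 0, -0.8, 1, -40, 0, 0, -0.8, 1, -40, 0, 0]}}

```text
time_s: 4.95
position: [0.4796, -0.2518, 0.1186]
ee_rot: [[0.059, 0.998, -0.001], [0.998, -0.059, 0.001], [0.001, -0.001, -1.0]]
contact_force: [1.1, 0.2, -1.8]
grip_width: 0.298
grip_force: 40.9
```

>>> {"api": "step_arm", "payload": {"rows": [-0.8, 1, -40, 0, 0, -0.8, 1, -40, 0, 0, -0.8, 1, -35, 0, 0, -0.8, 1, -20, 0, 0, -0.8, 1, -10, 0, 0, -0.8, 0, -4, 0, 0, -0.8, 0, 0, 0, 0, -0.8, 0, 0, 0, 0]}}

```text
time_s: 5.95
position: [0.4855, -0.3988, 0.1182]
ee_rot: [[0.058, 0.998, -0.0], [0.998, -0.058, 0.001], [0.001, -0.0, -1.0]]
contact_force: [0.6, 0.6, -2.6]
grip_width: 0.296
grip_force: 40.8
```

```bash
python3 q.py
```

```text
5.95 mm [ 485.5 -398.8  118.2] yaw -3.34 tilt [-0.     0.001] F [ 0.6  0.6 -2.6] w 25.1 gf 40.8 q7 50.8
```

>>> {"api": "step_arm", "payload": {"rows": [-0.8, 0, 0, -20, 0, -0.8, 0, 0, -22, 0, -0.8, 0, 0, -12, 0, -0.8, 0, 0, -6, 0, -0.8, 0, 0, -3, 0, -0.8, 0, 0, -2, 0, -0.8, 0, 0, 0, 0]}}

```text
time_s: 6.82
position: [0.4854, -0.4002, 0.0537]
ee_rot: [[0.06, 0.998, 0.001], [0.998, -0.06, -0.0], [-0.0, 0.001, -1.0]]
contact_force: [-0.4, -0.8, -1.7]
grip_width: 0.299
grip_force: 40.8
```

```bash
python3 q.py
```

```text
6.83 mm [ 485.4 -400.2   53.7] yaw -3.42 tilt [ 0.0007 -0.0003] F [-0.4 -0.8 -1.7] w 25.4 gf 40.8 q7 53.4
```

>>> {"api": "step_arm", "payload": {"rows": [-0.8, 0, 0, -1, 0, -0.8, 0, 0, -1, 0, -0.8, 0, 0, -0.5, 0, -0.8, 0, 0, 0, 0]}}

```text
time_s: 7.32
position: [0.4854, -0.4001, 0.0515]
ee_rot: [[0.06, 0.998, 0.001], [0.998, -0.06, 0.0], [0.0, 0.001, -1.0]]
contact_force: [-0.8, 0.6, 4.7]
grip_width: 0.295
grip_force: 41.6
```

```bash
python3 q.py
```

```text
7.33 mm [ 485.4 -400.1   51.5] yaw -3.42 tilt [0.0006 0.    ] F [-0.8  0.6  4.7] w 25.1 gf 41.6 q7 53.5
```

>>> {"api": "step_arm", "payload": {"rows": [-0.2, 0, 0, 0, 0, 0.1, 0, 0, 0, 0, 0.4, 0, 0, 0, 0, 0.4, 0, 0, 15, 0, 0.4, 0, 0, 30, 0, 0.4, 0, 0, 35, 0, 0.4, 0, 15, 18, 0, 0.4, 0, 50, 0, 0]}}

```text
time_s: 8.32
position: [0.4854, -0.3368, 0.1511]
ee_rot: [[0.064, 0.998, 0.004], [0.998, -0.064, -0.003], [-0.003, 0.004, -1.0]]
contact_force: [1.0, 1.2, -0.2]
grip_width: 0.699
grip_force: 0.0
```

>>> {"api": "step_arm", "payload": {"rows": [0.4, 0, 55, 0, 0, 0.4, 0, 55, 0, 0, 0.4, 0, 55, 0, 0, 0.4, 0, 55, 0, 0, 0.4, 0, 55, 0, 0, 0.4, -5, 50, 0, 0, 0.4, 0, 20, 0, 0, 0.4, 0, 0, 0, 0]}}

```text
time_s: 9.32
position: [0.4795, 0.0124, 0.1488]
ee_rot: [[0.055, 0.999, -0.001], [0.999, -0.055, 0.001], [0.001, -0.001, -1.0]]
contact_force: [-0.6, -0.0, -0.6]
grip_width: 0.705
grip_force: 0.0
```

```bash
python3 q.py
```

```text
9.32 mm [479.5  12.4 148.8] yaw -3.14 tilt [-0.0006  0.0008] F [-0.6 -0.  -0.6] w 60.0 gf 0.0 q7 2.2
```

>>> {"api": "step_arm", "payload": {"rows": [0.4, 0, 0.5, -25, -0.3, 0.4, 0, 0, -30, 0, 0.4, 0, 0, -18, 0, 0.4, 0, 0, -9, 0, 0, 0, 0, 0, 0, -0.3, 0, 0, 0, 0, -0.4, 0, 0, 0, 0, -0.4, 0, 0, 0, 0]}}

```text
time_s: 10.32
position: [0.4807, 0.0103, 0.0676]
ee_rot: [[0.065, 0.998, 0.001], [0.998, -0.065, 0.0], [0.0, 0.001, -1.0]]
contact_force: [-1.0, -0.8, 4.7]
grip_width: 0.304
grip_force: 13.1
```

```bash
python3 q.py
```

```text
10.32 mm [480.7  10.3  67.6] yaw -3.72 tilt [0.0013 0.0002] F [-1.  -0.8  4.7] w 25.8 gf 13.1 q7 8.3
```

>>> {"api": "step_arm", "payload": {"rows": [-0.8, 0, 0, 0, 0, -0.8, 0, 0, 0, 0]}}

```text
time_s: 10.58
position: [0.4807, 0.0103, 0.0676]
ee_rot: [[0.065, 0.998, 0.001], [0.998, -0.065, 0.0], [0.0, 0.001, -1.0]]
contact_force: [-0.6, -1.7, 6.5]
grip_width: 0.298
grip_force: 39.6
```

```bash
python3 q.py
```

```text
10.57 mm [480.7  10.3  67.6] yaw -3.73 tilt [0.0013 0.0003] F [-0.6 -1.7  6.5] w 25.4 gf 39.6 q7 8.3
```

>>> {"api": "step_arm", "payload": {"rows": [-0.8, 0, 0, 10, 0, -0.8, 0, 0, 22, 0, -0.8, 2, -10, 20, 0, -0.8, 8, -25, 0, 0.3, -0.8, 12, -38, 0, 0, -0.8, 13, -40, 0, 0, -0.8, 13, -40, 0, 0, -0.8, 13, -40, 0, 0]}}

```text
time_s: 11.58
position: [0.5415, -0.1833, 0.1191]
ee_rot: [[0.059, 0.998, 0.0], [0.998, -0.059, 0.0], [0.0, -0.0, -1.0]]
contact_force: [0.1, 0.2, -2.1]
grip_width: 0.299
grip_force: 39.7
```

>>> {"api": "step_arm", "payload": {"rows": [-0.8, 13, -40, 0, 0, -0.8, 13, -40, 0, 0, -0.8, 12, -38, 0, 0, -0.8, 9, -28, 0, 0, -0.8, 4, -14, 0, 0, -0.8, 2, -7, 0, 0, -0.8, 0, 0, 0, 0, -0.8, 0, 0, -10, 0]}}

```text
time_s: 12.58
position: [0.5949, -0.3484, 0.1093]
ee_rot: [[0.058, 0.998, 0.002], [0.998, -0.058, 0.0], [0.0, 0.002, -1.0]]
contact_force: [0.2, 0.0, -2.2]
grip_width: 0.298
grip_force: 39.6
```

```bash
python3 q.py
```

```text
12.57 mm [ 594.9 -348.4  109.3] yaw -3.34 tilt [0.0017 0.0003] F [ 0.2  0.  -2.2] w 25.3 gf 39.6 q7 41.2
```

>>> {"api": "step_arm", "payload": {"rows": [-0.8, 0, 0, -20, 0, -0.8, 0, 0, -18, 0, -0.8, 0, 0, -9, 0, -0.8, 0, 0, -4, 0, -0.8, 0, 0, -2, 0, -0.8, 0, 0, -1, 0, -0.8, 0, 0, -1, 0, -0.8, 0, 0, 0, 0]}}

```text
time_s: 13.58
position: [0.5943, -0.3495, 0.0541]
ee_rot: [[0.06, 0.998, 0.0], [0.998, -0.06, -0.0], [-0.0, 0.0, -1.0]]
contact_force: [-0.4, -0.1, -1.6]
grip_width: 0.298
grip_force: 39.6
```

```bash
python3 q.py
```

```text
13.57 mm [ 594.3 -349.5   54.1] yaw -3.42 tilt [ 0.0005 -0.0001] F [-0.4 -0.1 -1.6] w 25.3 gf 39.6 q7 42.8
```

>>> {"api": "step_arm", "payload": {"rows": [-0.8, 0, 0, -1, 0, -0.8, 0, 0, -0.8, 0, -0.8, 0, 0, 0, 0]}}

```text
time_s: 13.95
position: [0.5943, -0.3496, 0.0527]
ee_rot: [[0.06, 0.998, 0.001], [0.998, -0.06, 0.0], [0.0, 0.0, -1.0]]
contact_force: [-1.7, -0.2, 4.6]
grip_width: 0.3
grip_force: 40.3
```

```bash
python3 q.py
```

```text
13.95 mm [ 594.3 -349.6   52.7] yaw -3.42 tilt [0.0005 0.0001] F [-1.7 -0.2  4.6] w 25.5 gf 40.3 q7 42.8
```

>>> {"api": "step_arm", "payload": {"rows": [-0.2, 0, 0, 0, 0, 0.1, 0, 0, 0, 0, 0.4, 0, 0, 0, 0, 0.4, 0, 0, 15, 0, 0.4, 0, 0, 30, 0, 0.4, 0, 0, 35, 0, 0.4, -4, 15, 18, 0, 0.4, -12, 45, 0, 0]}}

```text
time_s: 14.95
position: [0.5784, -0.2911, 0.1524]
ee_rot: [[0.063, 0.998, 0.004], [0.998, -0.063, -0.003], [-0.003, 0.004, -1.0]]
contact_force: [1.6, 2.1, -0.7]
grip_width: 0.7
grip_force: 0.0
```

>>> {"api": "step_arm", "payload": {"rows": [0.4, -13, 53, 0, 0, 0.4, -13, 53, 0, 0, 0.4, -13, 53, 0, 0, 0.4, -13, 53, 0, 0, 0.4, -13, 53, 0, 0, 0.4, -13, 53, 0, 0, 0.4, -12, 45, 0, 0, 0.4, -4, 16, 0, 0]}}

```text
time_s: 15.95
position: [0.4823, 0.0931, 0.1499]
ee_rot: [[0.054, 0.999, -0.001], [0.999, -0.054, 0.001], [0.001, -0.001, -1.0]]
contact_force: [0.5, -0.2, 0.7]
grip_width: 0.698
grip_force: 0.0
```

```bash
python3 q.py
```

```text
15.95 mm [482.3  93.1 149.9] yaw -3.08 tilt [-0.0013  0.0013] F [ 0.5 -0.2  0.7] w 59.3 gf 0.0 q7 -7.2
```

>>> {"api": "step_arm", "payload": {"rows": [0.4, 1.5, -2, -20, -0.3, 0.4, 0, 0, -30, 0, 0.4, 0, 0, -20, 0, 0.4, 0, 0, -12, 0, 0.2, 0, 0, 0, 0, 0, 0, 0, 0, 0]}}

```text
time_s: 16.7
position: [0.4863, 0.0874, 0.0687]
ee_rot: [[0.065, 0.998, 0.001], [0.998, -0.065, 0.0], [0.0, 0.001, -1.0]]
contact_force: [-0.3, 0.7, 0.4]
grip_width: 0.501
grip_force: 0.0
```

```bash
python3 q.py
```

```text
16.7 mm [486.3  87.4  68.7] yaw -3.74 tilt [0.0013 0.0004] F [-0.3  0.7  0.4] w 42.6 gf 0.0 q7 -1.4
```

>>> {"api": "step_arm", "payload": {"rows": [-0.2, -1.5, 1.5, -2, 0.3, -0.3, 0, 0, 0, 0, -0.4, 0, 0, 0, 0, -0.8, 0, 0, 0, 0, -0.8, 0, 0, 0, 0]}}

```text
time_s: 17.32
position: [0.4848, 0.0893, 0.0665]
ee_rot: [[0.06, 0.998, 0.001], [0.998, -0.06, 0.001], [0.001, 0.001, -1.0]]
contact_force: [-0.2, 1.4, 5.8]
grip_width: 0.299
grip_force: 40.2
```

```bash
python3 q.py
```

```text
17.32 mm [484.8  89.3  66.5] yaw -3.41 tilt [0.0013 0.0006] F [-0.2  1.4  5.8] w 25.4 gf 40.2 q7 -1.2
```

>>> {"api": "step_arm", "payload": {"rows": [-0.8, 0, 0, 10, 0, -0.8, 0, 0, 22, 0, -0.8, 0, -10, 20, 0, -0.8, 0, -28, 0, 0, -0.8, 0, -40, 0, 0, -0.8, 0, -45, 0, 0, -0.8, 0, -45, 0, 0, -0.8, 0, -45, 0, 0]}}

```text
time_s: 18.32
position: [0.4832, -0.1252, 0.1179]
ee_rot: [[0.06, 0.998, -0.001], [0.998, -0.06, 0.0], [0.0, -0.001, -1.0]]
contact_force: [0.5, 0.6, -2.0]
grip_width: 0.297
grip_force: 39.7
```

>>> {"api": "step_arm", "payload": {"rows": [-0.8, 0, -45, 0, 0, -0.8, 0, -45, 0, 0, -0.8, 0, -40, 0, 0, -0.8, 0, -28, 0, 0, -0.8, 0, -14, 0, 0, -0.8, 0, -4, 0, 0, -0.8, 0, 0, -10, 0, -0.8, 0, 0, -12, 0]}}

```text
time_s: 19.32
position: [0.4845, -0.2983, 0.0951]
ee_rot: [[0.058, 0.998, -0.0], [0.998, -0.058, 0.001], [0.001, -0.0, -1.0]]
contact_force: [-0.1, 0.6, -2.3]
grip_width: 0.298
grip_force: 39.6
```

```bash
python3 q.py
```

```text
19.32 mm [ 484.5 -298.3   95.1] yaw -3.31 tilt [-0.0002  0.0012] F [-0.1  0.6 -2.3] w 25.4 gf 39.6 q7 43.0
```

>>> {"api": "step_arm", "payload": {"rows": [-0.8, 0, 0, -18, 0, -0.8, 0, 0, -12, 0, -0.8, 0, 0, -6, 0, -0.8, 0, 0, -3, 0, -0.8, 0, 0, -1, 0, -0.8, 0, 0, -1, 0, -0.8, 0, 0, -1, 0, -0.8, 0, 0, 0, 0]}}

```text
time_s: 20.32
position: [0.4843, -0.3, 0.0541]
ee_rot: [[0.06, 0.998, 0.0], [0.998, -0.06, 0.0], [0.0, 0.0, -1.0]]
contact_force: [-0.5, 0.5, -1.3]
grip_width: 0.302
grip_force: 39.6
```

```bash
python3 q.py
```

```text
20.32 mm [ 484.3 -300.    54.1] yaw -3.42 tilt [0.0003 0.    ] F [-0.5  0.5 -1.3] w 25.7 gf 39.6 q7 45.2
```

>>> {"api": "step_arm", "payload": {"rows": [-0.8, 0, 0, -1, 0, -0.8, 0, 0, -1, 0, -0.8, 0, 0, -0.6, 0, -0.8, 0, 0, 0, 0]}}

```text
time_s: 20.82
position: [0.4842, -0.2999, 0.0516]
ee_rot: [[0.06, 0.998, 0.0], [0.998, -0.06, 0.0], [0.0, 0.0, -1.0]]
contact_force: [-1.0, 1.1, 0.2]
grip_width: 0.3
grip_force: 39.8
```

```bash
python3 q.py
```

```text
20.82 mm [ 484.2 -299.9   51.6] yaw -3.42 tilt [0.0001 0.0003] F [-1.   1.1  0.2] w 25.5 gf 39.8 q7 45.3
```

Just in contact (carried load was −2.3 N). One more fraction, release, and rise.

>>> {"api": "step_arm", "payload": {"rows": [-0.8, 0, 0, -0.4, 0, -0.2, 0, 0, 0, 0, 0.1, 0, 0, 0, 0, 0.4, 0, 0, 0, 0, 0.4, 0, 0, 15, 0, 0.4, 0, 0, 30, 0, 0.4, 0, 0, 35, 0, 0.4, 4, 15, 18, 0]}}

```text
time_s: 21.82
position: [0.4886, -0.287, 0.1521]
ee_rot: [[0.063, 0.998, 0.004], [0.998, -0.063, -0.002], [-0.002, 0.004, -1.0]]
contact_force: [0.4, 0.3, -1.4]
grip_width: 0.697
grip_force: 0.0
```

>>> {"api": "step_arm", "payload": {"rows": [0.4, 6, 40, 0, 0, 0.4, 7, 50, 0, 0, 0.4, 7, 50, 0, 0, 0.4, 7, 50, 0, 0, 0.4, 7, 50, 0, 0, 0.4, 7, 38, 0, 0, 0.4, 4, 15, 0, 0, 0.4, 0, 0, 0, 0]}}

```text
time_s: 22.82
position: [0.5336, 0.0081, 0.1495]
ee_rot: [[0.058, 0.998, 0.001], [0.998, -0.058, -0.0], [-0.0, 0.001, -1.0]]
contact_force: [-0.5, -0.8, 0.2]
grip_width: 0.701
grip_force: 0.0
```

```bash
python3 q.py;  python3 - <<'E'
from h import *
a=grab("scene","2")["pixels"];b=grab("top","2")["pixels"]
cv2.imwrite("pics/g2.png",np.vstack([cv2.resize(a[120:280,100:510],None,fx=1.9,fy=1.9),cv2.resize(b[130:260,110:520],None,fx=1.9,fy=1.9)]))
E
```

```text
22.82 mm [533.6   8.1 149.5] yaw -3.35 tilt [ 0.0008 -0.0003] F [-0.5 -0.8  0.2] w 59.6 gf 0.0 q7 4.9
```

View pics/g2.png

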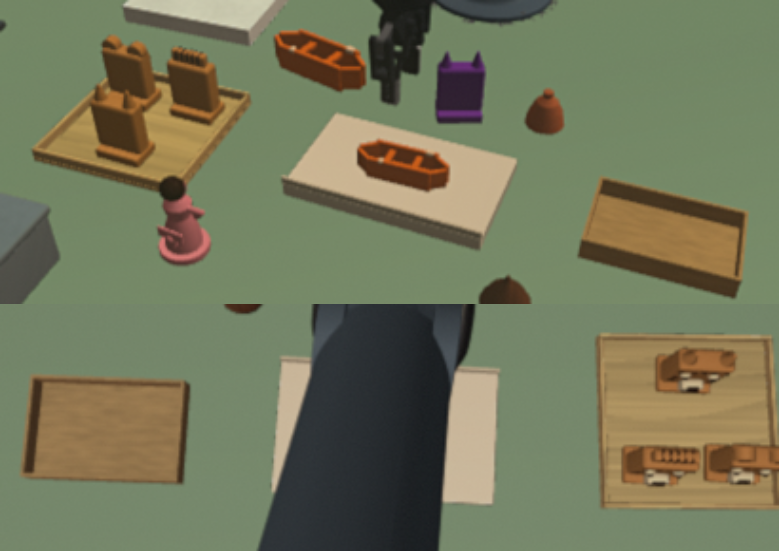

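The picture shows all three masks upright in the tray (horn back, crest and round front), the canoe undisturbed, and the carton empty.

>>> {"api": "step_arm", "payload": {"rows": [0.4, 0, 6, -20, 0.7, 0.4, 0, 0, -30, 0, 0.4, 0, 0, -30, 0, 0.4, 0, 0, -22, 0, 0.4, 0, 0, -12, 0, 0.4, 0, 0, -7, 0, 0.4, 0, 0, 0, 0, 0.4, 0, 0, 0, 0], "force": 25}}

```text
time_s: 23.92
position: [0.5338, 0.0139, 0.0287]
ee_rot: [[0.048, 0.999, 0.001], [0.999, -0.048, 0.0], [0.0, 0.001, -1.0]]
contact_force: [0.3, 0.6, 0.5]
grip_width: 0.695
grip_force: 0.0
```

```bash
python3 q.py;  python3 - <<'E'
from h import *
a=grab("scene","3")["pixels"]
cv2.imwrite("pics/g3.png",cv2.resize(a[150:250,240:390],None,fx=5,fy=5,interpolation=cv2.INTER_CUBIC))
E
```

```text
23.93 mm [533.8  13.9  28.7] yaw -2.73 tilt [0.0014 0.0002] F [0.3 0.6 0.5] w 59.1 gf 0.0 q7 11.7
```

View pics/g3.png

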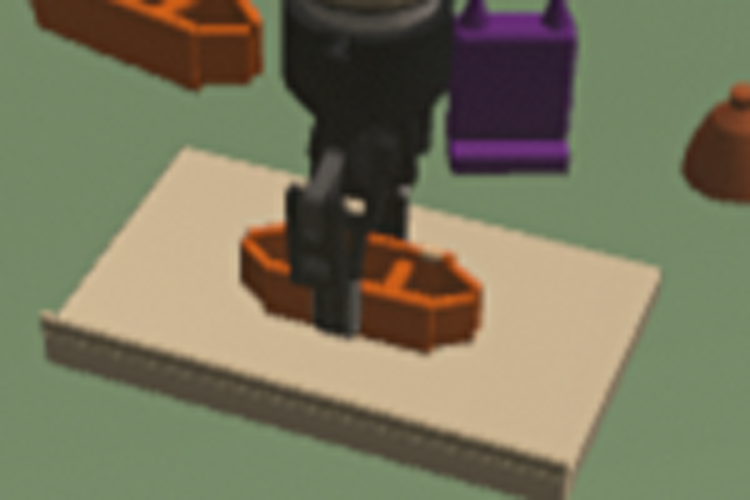

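>>> {"api": "step_arm", "payload": {"rows": [0.3, 0, 1, -4, 0, 0.15, 0, 0, -1, 0, 0.05, 0, 0, 0, 0, 0, 0, 0, 0, 0, -0.4, 0, 0, 0, 0, -0.4, 0, 0, 0, 0]}}

```text
time_s: 24.72
position: [0.5336, 0.015, 0.0233]
ee_rot: [[0.047, 0.999, 0.001], [0.999, -0.047, 0.0], [0.0, 0.001, -1.0]]
contact_force: [0.9, 0.4, 2.4]
grip_width: 0.487
grip_force: 26.4
```

```bash
python3 q.py
```

```text
24.73 mm [533.6  15.   23.3] yaw -2.72 tilt [0.0009 0.0001] F [0.9 0.4 2.4] w 41.4 gf 26.4 q7 11.9
```

>>> {"api": "step_arm", "payload": {"rows": [-0.4, 0, 0, 10, 0, -0.4, 0, 0, 22, 0, -0.4, 0, 10, 25, 0, -0.4, 0, 28, 5, 0.2, -0.4, -1, 40, 0, 0.2, -0.4, -1, 45, 0, 0, -0.4, -1, 45, 0, 0, -0.4, -1, 45, 0, 0]}}

```text
time_s: 25.72
position: [0.5285, 0.2292, 0.0852]
ee_rot: [[0.041, 0.999, -0.001], [0.999, -0.041, -0.0], [-0.0, -0.001, -1.0]]
contact_force: [0.5, -0.8, -1.3]
grip_width: 0.486
grip_force: 26.1
```

>>> {"api": "step_arm", "payload": {"rows": [-0.4, 0, 40, 0, 0, -0.4, 0, 35, 0, 0, -0.4, 0, 22, 0, 0, -0.4, 0, 12, 0, 0, -0.4, 0, 4, 0, 0, -0.4, 0, 0, 0, 0, -0.4, 0, 0, 0, 0]}}

```text
time_s: 26.6
position: [0.5296, 0.3396, 0.0851]
ee_rot: [[0.042, 0.999, 0.0], [0.999, -0.042, -0.001], [-0.001, 0.0, -1.0]]
contact_force: [0.1, 0.3, -0.8]
grip_width: 0.488
grip_force: 26.1
```

```bash
python3 q.py
```

```text
26.6 mm [529.6 339.6  85.1] yaw -2.43 tilt [ 0.     -0.0006] F [ 0.1  0.3 -0.8] w 41.4 gf 26.1 q7 -22.2
```

>>> {"api": "step_arm", "payload": {"rows": [-0.4, 0, 1, -22, 0, -0.4, 0, 0, -22, 0, -0.4, 0, 0, -16, 0, -0.4, 0, 0, -8, 0, -0.4, 0, 0, -4, 0, -0.4, 0, 0, -2, 0, -0.4, 0, 0, -1, 0, -0.4, 0, 0, 0, 0]}}

```text
time_s: 27.6
position: [0.5294, 0.3422, 0.0103]
ee_rot: [[0.04, 0.999, 0.001], [0.999, -0.04, 0.0], [0.0, 0.001, -1.0]]
contact_force: [-0.3, 0.4, -1.5]
grip_width: 0.487
grip_force: 26.1
```

```bash
python3 q.py
```

```text
27.6 mm [529.4 342.2  10.3] yaw -2.32 tilt [0.0005 0.0004] F [-0.3  0.4 -1.5] w 41.4 gf 26.1 q7 -19.7
```

>>> {"api": "step_arm", "payload": {"rows": [-0.4, 0, -0.5, -1, 0, -0.4, 0, 0, -1, 0, -0.4, 0, 0, -1, 0, -0.4, 0, 0, 0, 0]}}

```text
time_s: 28.1
position: [0.5293, 0.3415, 0.0073]
ee_rot: [[0.04, 0.999, 0.0], [0.999, -0.04, 0.0], [0.0, 0.0, -1.0]]
contact_force: [-1.3, -0.1, 1.8]
grip_width: 0.491
grip_force: 26.4
```

```bash
python3 q.py
```

```text
28.1 mm [529.3 341.5   7.3] yaw -2.32 tilt [0.     0.0002] F [-1.3 -0.1  1.8] w 41.7 gf 26.4 q7 -19.6
```

>>> {"api": "step_arm", "payload": {"rows": [0.05, 0, 0, 0, 0, 0.2, 0, 0, 0, 0, 0.2, 0, 0, 0, 0, 0.2, 0, 0, 12, 0, 0.2, 0, 0, 30, 0, 0.4, 0, 0, 40, 0, 0.4, 0, 0, 40, -0.5, 0.4, 0, -20, 25, -0.6]}}

```text
time_s: 29.1
position: [0.5298, 0.3235, 0.157]
ee_rot: [[0.057, 0.998, 0.003], [0.998, -0.057, 0.003], [0.003, 0.003, -1.0]]
contact_force: [1.3, -1.0, -0.1]
grip_width: 0.698
grip_force: 0.0
```

>>> {"api": "step_arm", "payload": {"rows": [0.4, -3, -45, 0, 0, 0.4, -4, -55, 0, 0, 0.4, -4, -55, 0, 0, 0.4, -4, -55, 0, 0, 0.4, -4, -55, 0, 0, 0.4, -4, -55, 0, 0, 0.4, -4, -55, 0, 0, 0.4, -4, -55, 0, 0], "force": 40}}

```text
time_s: 30.1
position: [0.4982, -0.1102, 0.1551]
ee_rot: [[0.06, 0.998, 0.002], [0.998, -0.06, 0.0], [0.001, 0.002, -1.0]]
contact_force: [1.3, 0.1, 0.3]
grip_width: 0.698
grip_force: 0.0
```

```bash
python3 q.py;  python3 - <<'E'
from h import *
b=grab("top","4")["pixels"]
cv2.imwrite("pics/g4.png",cv2.resize(b[155:240,110:260],None,fx=4,fy=4,interpolation=cv2.INTER_CUBIC))
d=load("top4");hsv=cv2.cvtColor(b,cv2.COLOR_BGR2HSV)
cm=cv2.inRange(hsv,(0,150,60),(13,255,255));m=np.zeros_like(cm);m[165:230,120:212]=cm[165:230,120:212]
c=max(cv2.findContours(m,cv2.RETR_EXTERNAL,cv2.CHAIN_APPROX_NONE)[0],key=cv2.contourArea)
print(cv2.minAreaRect(px2w(d,c[:,0].astype(float),.038)[:,:2].astype(np.float32)))
E
```

```text
30.1 mm [ 498.2 -110.2  155.1] yaw -3.41 tilt [0.0019 0.0005] F [1.3 0.1 0.3] w 59.3 gf 0.0 q7 19.3
((0.5277471542358398, 0.33644118905067444), (0.12316762655973434, 0.044640228152275085), 87.8521957397461)
```

View pics/g4.png

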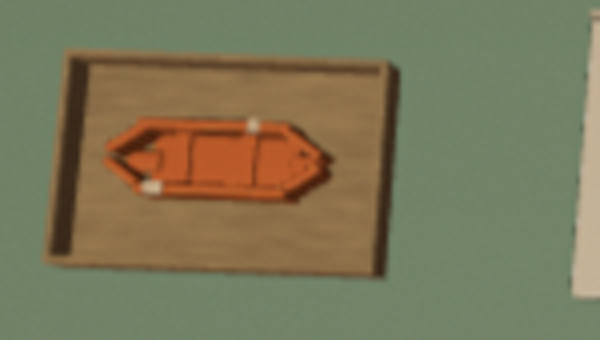

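The top view shows the canoe upright and centred in the carton at crop (218,158), aligned with its long side. The masks go back next.

>>> {"api": "step_arm", "payload": {"rows": [0.4, -4, -50, 0, 0, 0.4, -4, -50, 0, 0, 0.4, -3, -45, 0, 0, 0.4, -3, -28, 0, 0, 0.4, 0, -13, 0, 0, 0.4, 0, 0, 0, 0, 0.4, 0, 0, 0, 0]}}

```text
time_s: 31.02
position: [0.4847, -0.2927, 0.1539]
ee_rot: [[0.057, 0.998, -0.0], [0.998, -0.057, 0.001], [0.001, -0.0, -1.0]]
contact_force: [-0.2, 0.9, -0.2]
grip_width: 0.703
grip_force: 0.0
```

```bash
python3 q.py
```

```text
31.02 mm [ 484.7 -292.7  153.9] yaw -3.29 tilt [-0.      0.0012] F [-0.2  0.9 -0.2] w 59.7 gf 0.0 q7 41.3
```

>>> {"api": "step_arm", "payload": {"rows": [0.4, 0, -6, -20, -0.1, 0.4, 0, 0, -30, 0, 0.4, 0, 0, -27, 0, 0.4, 0, 0, -15, 0, 0.4, 0, 0, -7, 0, 0.4, 0, 0, 0, 0, 0.1, 0, 0, 0, 0, -0.1, 0, 0, 0, 0]}}

```text
time_s: 32.02
position: [0.4847, -0.3007, 0.0558]
ee_rot: [[0.061, 0.998, 0.002], [0.998, -0.061, -0.001], [-0.0, 0.002, -1.0]]
contact_force: [0.9, 0.8, -1.0]
grip_width: 0.453
grip_force: 0.0
```

```bash
python3 q.py
```

```text
32.02 mm [ 484.7 -300.7   55.8] yaw -3.51 tilt [ 0.0015 -0.0005] F [ 0.9  0.8 -1. ] w 38.5 gf 0.0 q7 47.4
```

>>> {"api": "step_arm", "payload": {"rows": [-0.1, -0.5, 0.8, -2.5, 0.1, -0.2, 0, 0, -2, 0, -0.3, 0, 0, 0, 0, -0.4, 0, 0, 0, 0, -0.8, 0, 0, 0, 0, -0.8, 0, 0, 0, 0]}}

```text
time_s: 32.78
position: [0.4838, -0.2996, 0.0505]
ee_rot: [[0.06, 0.998, 0.0], [0.998, -0.06, 0.0], [0.0, 0.0, -1.0]]
contact_force: [0.5, 0.2, -0.6]
grip_width: 0.298
grip_force: 39.5
```

```bash
python3 q.py
```

```text
32.77 mm [ 483.8 -299.6   50.5] yaw -3.42 tilt [0.0002 0.0001] F [ 0.5  0.2 -0.6] w 25.3 gf 39.5 q7 47.7
```

>>> {"api": "step_arm", "payload": {"rows": [-0.8, 0, 0, 10, 0, -0.8, 0, 0, 25, 0, -0.8, 0, 10, 30, 0, -0.8, 0, 28, 2, 0, -0.8, 0, 40, 0, 0, -0.8, 0, 45, 0, 0, -0.8, 0, 45, 0, 0, -0.8, 0, 45, 0, 0]}}

```text
time_s: 33.78
position: [0.4834, -0.0854, 0.118]
ee_rot: [[0.06, 0.998, 0.0], [0.998, -0.06, 0.0], [0.0, 0.0, -1.0]]
contact_force: [1.0, 0.1, -2.2]
grip_width: 0.304
grip_force: 39.7
```

>>> {"api": "step_arm", "payload": {"rows": [-0.8, 0, 45, 0, 0, -0.8, 0, 45, 0, 0, -0.8, 0, 40, 0, 0, -0.8, 1, 28, 0, 0, -0.8, 0, 14, 0, 0, -0.8, 0, 4, 0, 0, -0.8, 0, 0, 0, 0, -0.8, 0, 0, 0, 0]}}

```text
time_s: 34.78
position: [0.4847, 0.0879, 0.1176]
ee_rot: [[0.062, 0.998, 0.0], [0.998, -0.062, -0.0], [-0.0, 0.0, -1.0]]
contact_force: [-0.3, 0.0, -1.6]
grip_width: 0.304
grip_force: 39.7
```

```bash
python3 q.py
```

```text
34.77 mm [484.7  87.9 117.6] yaw -3.55 tilt [ 0.0001 -0.0003] F [-0.3  0.  -1.6] w 25.8 gf 39.7 q7 -1.9
```

>>> {"api": "step_arm", "payload": {"rows": [-0.8, 0, 1, -18, 0.1, -0.8, 0, 0, -14, 0, -0.8, 0, 0, -8, 0, -0.8, 0, 0, -4, 0, -0.8, 0, 0, -2, 0, -0.8, 0, 0, 0, 0]}}

```text
time_s: 35.52
position: [0.4849, 0.0903, 0.0717]
ee_rot: [[0.058, 0.998, 0.0], [0.998, -0.058, 0.0], [0.0, 0.0, -1.0]]
contact_force: [-0.5, 0.6, -1.8]
grip_width: 0.297
grip_force: 39.6
```

```bash
python3 q.py
```

```text
35.52 mm [484.9  90.3  71.7] yaw -3.32 tilt [0.0004 0.0001] F [-0.5  0.6 -1.8] w 25.2 gf 39.6 q7 1.7
```

>>> {"api": "step_arm", "payload": {"rows": [-0.8, 0, -0.7, -2, -0.1, -0.8, 0, 0, -1.5, 0, -0.8, 0, 0, -1, 0, -0.8, 0, 0, -1, 0, -0.8, 0, 0, 0, 0]}}

```text
time_s: 36.15
position: [0.4847, 0.0896, 0.066]
ee_rot: [[0.06, 0.998, -0.0], [0.998, -0.06, -0.0], [-0.0, -0.0, -1.0]]
contact_force: [-0.4, -0.2, -2.7]
grip_width: 0.299
grip_force: 39.6
```

```bash
python3 q.py
```

```text
36.15 mm [484.7  89.6  66. ] yaw -3.42 tilt [-0.0001 -0.    ] F [-0.4 -0.2 -2.7] w 25.4 gf 39.6 q7 2.2
```

>>> {"api": "step_arm", "payload": {"rows": [-0.8, 0, 0, -0.5, 0, -0.8, 0, 0, -0.5, 0, -0.8, 0, 0, 0, 0]}}

```text
time_s: 36.52
position: [0.4848, 0.0897, 0.0655]
ee_rot: [[0.06, 0.998, 0.0], [0.998, -0.06, 0.001], [0.001, 0.0, -1.0]]
contact_force: [-2.4, -0.4, 4.7]
grip_width: 0.297
grip_force: 40.5
```

```bash
python3 q.py
```

```text
36.52 mm [484.8  89.7  65.5] yaw -3.42 tilt [0.     0.0005] F [-2.4 -0.4  4.7] w 25.2 gf 40.5 q7 2.2
```

>>> {"api": "step_arm", "payload": {"rows": [-0.2, 0, 0, 0, 0, 0.1, 0, 0, 0, 0, 0.4, 0, 0, 0, 0, 0.4, 0, 0, 15, 0, 0.4, 0, 0, 30, 0, 0.4, 0, 0, 35, 0, 0.4, 3, -15, 8, 0, 0.4, 12, -45, 0, 0]}}

```text
time_s: 37.52
position: [0.5001, 0.0309, 0.1539]
ee_rot: [[0.054, 0.999, 0.002], [0.999, -0.054, 0.002], [0.002, 0.001, -1.0]]
contact_force: [1.4, -0.3, -0.2]
grip_width: 0.696
grip_force: 0.0
```

>>> {"api": "step_arm", "payload": {"rows": [0.4, 13, -53, 0, 0, 0.4, 13, -53, 0, 0, 0.4, 13, -53, 0, 0, 0.4, 13, -53, 0, 0, 0.4, 13, -53, 0, 0, 0.4, 13, -53, 0, 0, 0.4, 12, -45, 0, 0, 0.4, 4, -14, 0, 0]}}

```text
time_s: 38.52
position: [0.5919, -0.3521, 0.1526]
ee_rot: [[0.065, 0.998, -0.001], [0.998, -0.065, -0.002], [-0.002, -0.001, -1.0]]
contact_force: [-0.4, 0.2, 0.5]
grip_width: 0.698
grip_force: 0.0
```

```bash
python3 q.py
```

```text
38.52 mm [ 591.9 -352.1  152.6] yaw -3.71 tilt [-0.0015 -0.0022] F [-0.4  0.2  0.5] w 59.3 gf 0.0 q7 42.8
```

>>> {"api": "step_arm", "payload": {"rows": [0.4, 1, 1, -20, 0.2, 0.4, 0, 0, -30, 0, 0.4, 0, 0, -26, 0, 0.4, 0, 0, -14, 0, 0.4, 0, 0, -6, 0, 0.4, 0, 0, 0, 0, 0.1, 0, 0, 0, 0, -0.1, 0, 0, 0, 0]}}

```text
time_s: 39.52
position: [0.5951, -0.3467, 0.0579]
ee_rot: [[0.056, 0.998, 0.001], [0.998, -0.056, -0.001], [-0.0, 0.001, -1.0]]
contact_force: [-0.3, -0.3, -0.3]
grip_width: 0.45
grip_force: 0.0
```

```bash
python3 q.py
```

```text
39.52 mm [ 595.1 -346.7   57.9] yaw -3.22 tilt [ 0.0015 -0.0006] F [-0.3 -0.3 -0.3] w 38.3 gf 0.0 q7 45.8
```

>>> {"api": "step_arm", "payload": {"rows": [-0.1, -0.8, -2.8, -3, -0.2, -0.2, 0, 0, -2, 0, -0.3, 0, 0, 0, 0, -0.4, 0, 0, 0, 0, -0.8, 0, 0, 0, 0, -0.8, 0, 0, 0, 0]}}

```text
time_s: 40.28
position: [0.5939, -0.3491, 0.0519]
ee_rot: [[0.06, 0.998, 0.0], [0.998, -0.06, 0.0], [0.0, 0.0, -1.0]]
contact_force: [-0.0, -0.4, -0.4]
grip_width: 0.3
grip_force: 39.5
```

```bash
python3 q.py
```

```text
40.27 mm [ 593.9 -349.1   51.9] yaw -3.42 tilt [0.     0.0001] F [-0.  -0.4 -0.4] w 25.5 gf 39.5 q7 46.1
```

>>> {"api": "step_arm", "payload": {"rows": [-0.8, 0, 0, 10, 0, -0.8, 0, 0, 25, 0, -0.8, -2, 10, 30, 0, -0.8, -8, 25, 2, 0, -0.8, -12, 38, 0, 0, -0.8, -13, 42, 0, 0, -0.8, -13, 42, 0, 0, -0.8, -13, 42, 0, 0]}}

```text
time_s: 41.28
position: [0.5325, -0.1489, 0.1197]
ee_rot: [[0.06, 0.998, 0.001], [0.998, -0.06, 0.0], [0.0, 0.001, -1.0]]
contact_force: [0.4, 1.6, -1.8]
grip_width: 0.297
grip_force: 39.5
```

>>> {"api": "step_arm", "payload": {"rows": [-0.8, -13, 42, 0, 0, -0.8, -13, 40, 0, 0, -0.8, -11, 33, 0, 0, -0.8, -8, 22, 0, 0, -0.8, -4, 11, 0, 0, -0.8, -2, 5, 0, 0, -0.8, 0, 0, 0, 0, -0.8, 0, 0, 0, 0]}}

```text
time_s: 42.28
position: [0.4823, 0.0018, 0.1192]
ee_rot: [[0.061, 0.998, 0.001], [0.998, -0.061, -0.0], [-0.0, 0.001, -1.0]]
contact_force: [0.2, 0.6, -1.8]
grip_width: 0.298
grip_force: 39.5
```

```bash
python3 q.py
```

```text
42.27 mm [482.3   1.8 119.2] yaw -3.51 tilt [ 0.0006 -0.0005] F [ 0.2  0.6 -1.8] w 25.3 gf 39.5 q7 9.8
```

>>> {"api": "step_arm", "payload": {"rows": [-0.8, -1, 5, 0, 0, -0.8, 0, 2, -16, 0, -0.8, 0, 0, -14, 0, -0.8, 0, 0, -8, 0, -0.8, 0, 0, -5, 0, -0.8, 0, 0, -3, 0, -0.8, 0, 0, 0, 0]}}

```text
time_s: 43.15
position: [0.481, 0.0097, 0.073]
ee_rot: [[0.06, 0.998, 0.0], [0.998, -0.06, 0.0], [0.0, 0.0, -1.0]]
contact_force: [0.4, -0.3, -1.3]
grip_width: 0.298
grip_force: 39.6
```

```bash
python3 q.py
```

```text
43.15 mm [481.    9.7  73. ] yaw -3.43 tilt [0.0001 0.    ] F [ 0.4 -0.3 -1.3] w 25.4 gf 39.6 q7 13.1
```

>>> {"api": "step_arm", "payload": {"rows": [-0.8, -0.3, 1, -2, 0, -0.8, 0, 0, -1.5, 0, -0.8, 0, 0, -1, 0, -0.8, 0, 0, -1, 0, -0.8, 0, 0, -0.6, 0, -0.8, 0, 0, 0, 0]}}

```text
time_s: 43.9
position: [0.4806, 0.0108, 0.0669]
ee_rot: [[0.06, 0.998, 0.0], [0.998, -0.06, 0.0], [0.0, 0.0, -1.0]]
contact_force: [0.6, -0.1, -1.8]
grip_width: 0.302
grip_force: 39.7
```

```bash
python3 q.py
```

```text
43.9 mm [480.6  10.8  66.9] yaw -3.42 tilt [0.0001 0.    ] F [ 0.6 -0.1 -1.8] w 25.7 gf 39.7 q7 13.5
```

>>> {"api": "step_arm", "payload": {"rows": [-0.8, 0, 0, -0.5, 0, -0.8, 0, 0, -0.4, 0, -0.8, 0, 0, 0, 0]}}

```text
time_s: 44.28
position: [0.4807, 0.0108, 0.0668]
ee_rot: [[0.06, 0.998, -0.0], [0.998, -0.06, 0.001], [0.001, -0.0, -1.0]]
contact_force: [-3.2, 0.2, 8.6]
grip_width: 0.301
grip_force: 41.0
```

```bash
python3 q.py
```

```text
44.27 mm [480.7  10.8  66.8] yaw -3.43 tilt [-0.     0.001] F [-3.2  0.2  8.6] w 25.6 gf 41.0 q7 13.6
```

>>> {"api": "step_arm", "payload": {"rows": [-0.2, 0, 0, 0, 0, 0.1, 0, 0, 0, 0, 0.4, 0, 0, 0, 0, 0.4, 0, 0, 15, 0, 0.4, 0, 0, 30, 0, 0.4, 0, 0, 35, 0, 0.4, 0, -15, 8, 0, 0.4, 1, -45, 0, 0]}}

```text
time_s: 45.28
position: [0.4823, -0.0482, 0.1549]
ee_rot: [[0.054, 0.999, 0.002], [0.999, -0.054, 0.001], [0.001, 0.002, -1.0]]
contact_force: [0.6, -0.8, -0.5]
grip_width: 0.696
grip_force: 0.0
```

>>> {"api": "step_arm", "payload": {"rows": [0.4, 1, -52, 0, 0, 0.4, 0, -52, 0, 0, 0.4, 1, -52, 0, 0, 0.4, 0, -52, 0, 0, 0.4, 1, -52, 0, 0, 0.4, 0, -45, 0, 0, 0.4, 1, -28, 0, 0, 0.4, 0, -10, 0, 0]}}

```text
time_s: 46.28
position: [0.4839, -0.3945, 0.1537]
ee_rot: [[0.063, 0.998, -0.001], [0.998, -0.063, -0.001], [-0.001, -0.001, -1.0]]
contact_force: [-0.1, -0.1, 0.4]
grip_width: 0.7
grip_force: 0.0
```

```bash
python3 q.py
```

```text
46.27 mm [ 483.9 -394.5  153.7] yaw -3.62 tilt [-0.0013 -0.0006] F [-0.1 -0.1  0.4] w 59.5 gf 0.0 q7 53.0
```

>>> {"api": "step_arm", "payload": {"rows": [0.4, 1, -5, -20, 0.1, 0.4, 0, 0, -30, 0, 0.4, 0, 0, -26, 0, 0.4, 0, 0, -14, 0, 0.4, 0, 0, -7, 0, 0.4, 0, 0, 0, 0, 0.1, 0, 0, 0, 0, -0.1, 0, 0, 0, 0]}}

```text
time_s: 47.28
position: [0.487, -0.3975, 0.0578]
ee_rot: [[0.058, 0.998, 0.001], [0.998, -0.058, -0.001], [-0.001, 0.001, -1.0]]
contact_force: [-0.9, -1.0, -0.6]
grip_width: 0.448
grip_force: 0.0
```

```bash
python3 q.py
```

```text
47.27 mm [ 487.  -397.5   57.8] yaw -3.32 tilt [ 0.0014 -0.0008] F [-0.9 -1.  -0.6] w 38.1 gf 0.0 q7 57.6
```

>>> {"api": "step_arm", "payload": {"rows": [-0.1, -1.4, -2.5, -3.5, -0.1, -0.2, 0, 0, -2, 0, -0.3, 0, 0, 0, 0, -0.4, 0, 0, 0, 0, -0.8, 0, 0, 0, 0, -0.8, 0, 0, 0, 0]}}

```text
time_s: 48.02
position: [0.4852, -0.3996, 0.0515]
ee_rot: [[0.06, 0.998, 0.0], [0.998, -0.06, 0.0], [0.0, 0.0, -1.0]]
contact_force: [0.2, -0.4, -1.3]
grip_width: 0.303
grip_force: 39.5
```

```bash
python3 q.py
```

```text
48.02 mm [ 485.2 -399.6   51.5] yaw -3.42 tilt [0. 0.] F [ 0.2 -0.4 -1.3] w 25.7 gf 39.5 q7 58.0
```

>>> {"api": "step_arm", "payload": {"rows": [-0.8, 0, 0, 10, 0, -0.8, 0, 0, 25, 0, -0.8, 0, 10, 30, 0, -0.8, -1, 25, 2, 0, -0.8, -1, 38, 0, 0, -0.8, -1, 42, 0, 0, -0.8, -1, 42, 0, 0, -0.8, -1, 42, 0, 0]}}

```text
time_s: 49.02
position: [0.4801, -0.1994, 0.1191]
ee_rot: [[0.06, 0.998, 0.001], [0.998, -0.06, 0.0], [0.0, 0.001, -1.0]]
contact_force: [0.5, -0.1, -1.8]
grip_width: 0.299
grip_force: 39.7
```

>>> {"api": "step_arm", "payload": {"rows": [-0.8, -1, 42, 0, 0, -0.8, -1, 38, 0, 0, -0.8, -1, 27, 0, 0, -0.8, -1, 16, 0, 0, -0.8, 0, 7, 0, 0, -0.8, 0, 2, 0, 0, -0.8, 0, 0, 0, 0, -0.8, 0, 0, 0, 0]}}

```text
time_s: 50.02
position: [0.4762, -0.0696, 0.1186]
ee_rot: [[0.061, 0.998, 0.0], [0.998, -0.061, -0.0], [-0.0, 0.0, -1.0]]
contact_force: [0.3, -1.0, -2.4]
grip_width: 0.297
grip_force: 39.7
```

```bash
python3 q.py
```

```text
50.02 mm [476.2 -69.6 118.6] yaw -3.51 tilt [ 0.0001 -0.0004] F [ 0.3 -1.  -2.4] w 25.2 gf 39.7 q7 20.6
```

>>> {"api": "step_arm", "payload": {"rows": [-0.8, -0.7, 5, 0, 0, -0.8, 0, 3, -16, 0, -0.8, 0, 0, -14, 0, -0.8, 0, 0, -8, 0, -0.8, 0, 0, -5, 0, -0.8, 0, 0, -3, 0, -0.8, 0, 0, 0, 0]}}

```text
time_s: 50.9
position: [0.4756, -0.0608, 0.0725]
ee_rot: [[0.06, 0.998, 0.0], [0.998, -0.06, -0.0], [-0.0, 0.0, -1.0]]
contact_force: [0.2, 0.8, -1.4]
grip_width: 0.301
grip_force: 39.6
```

```bash
python3 q.py
```

```text
50.9 mm [475.6 -60.8  72.5] yaw -3.43 tilt [ 0.0001 -0.    ] F [ 0.2  0.8 -1.4] w 25.6 gf 39.6 q7 24.0
```

>>> {"api": "step_arm", "payload": {"rows": [-0.8, 0, 0.3, -2, 0, -0.8, 0, 0, -1.5, 0, -0.8, 0, 0, -1, 0, -0.8, 0, 0, -1, 0, -0.8, 0, 0, -0.5, 0, -0.8, 0, 0, 0, 0]}}

```text
time_s: 51.65
position: [0.4755, -0.0604, 0.0665]
ee_rot: [[0.06, 0.998, 0.0], [0.998, -0.06, 0.0], [0.0, 0.0, -1.0]]
contact_force: [0.8, -0.1, -0.6]
grip_width: 0.3
grip_force: 39.6
```

```bash
python3 q.py
```

```text
51.65 mm [475.5 -60.4  66.5] yaw -3.42 tilt [0. 0.] F [ 0.8 -0.1 -0.6] w 25.5 gf 39.6 q7 24.6
```

Touching down. Another half millimetre, then release, rise and withdraw towards −y, clear of the scene.

>>> {"api": "step_arm", "payload": {"rows": [-0.8, 0, 0, -0.5, 0, -0.8, 0, 0, 0, 0, -0.2, 0, 0, 0, 0, 0.1, 0, 0, 0, 0, 0.4, 0, 0, 0, 0, 0.4, 0, 0, 15, 0, 0.4, 0, 0, 30, 0, 0.4, 0, 0, 35, 0]}}

```text
time_s: 52.65
position: [0.4753, -0.0606, 0.1474]
ee_rot: [[0.06, 0.998, -0.0], [0.998, -0.06, -0.0], [-0.0, -0.0, -1.0]]
contact_force: [-0.1, -0.1, -0.2]
grip_width: 0.702
grip_force: 0.0
```

>>> {"api": "step_arm", "payload": {"rows": [0.4, 0, -15, 30, 0, 0.4, 0, -40, 20, 0, 0.4, 0, -50, 0, 0, 0.4, 0, -50, 0, 0, 0.4, 0, -50, 0, 0, 0.4, 0, -40, 0, 0, 0.4, 0, -15, 0, 0, 0.4, 0, 0, 0, 0]}}

```text
time_s: 53.65
position: [0.4753, -0.3207, 0.1964]
ee_rot: [[0.061, 0.998, 0.0], [0.998, -0.061, 0.0], [0.0, 0.0, -1.0]]
contact_force: [0.3, -0.1, -0.5]
grip_width: 0.701
grip_force: 0.0
```

```bash
python3 q.py; python3 - <<'E'
from h import *
a=grab("scene","5")["pixels"];b=grab("top","5")["pixels"];o=load("top0")["pixels"];o2=load("scene0")["pixels"]
r=lambda x,f:cv2.resize(x,None,fx=f,fy=f,interpolation=cv2.INTER_CUBIC)
A=np.hstack([r(o[150:240,245:380],2.9),r(b[150:240,245:380],2.9)]);B=np.hstack([r(o2[135:245,240:375],2.9),r(a[135:245,240:375],2.9)])
cv2.imwrite("pics/g5.png",np.vstack([A,B]))
def comps(p):
    hsv=cv2.cvtColor(p,cv2.COLOR_BGR2HSV);m=cv2.inRange(hsv,(9,120,20),(20,255,255));z=np.zeros_like(m);z[203:232,256:370]=m[203:232,256:370]
    n,l,s,c=cv2.connectedComponentsWithStats(z);return [(s[i].tolist(),np.round(c[i],2).tolist()) for i in range(1,n) if s[i,4]>100]
print(comps(o));print(comps(b))
E
```

```text
53.65 mm [ 475.3 -320.7  196.4] yaw -3.5 tilt [0.0001 0.0001] F [ 0.3 -0.1 -0.5] w 59.6 gf 0.0 q7 46.7
[([260, 204, 33, 20, 484], [276.5, 212.25]), ([298, 207, 30, 20, 469], [312.49, 214.97]), ([331, 208, 33, 20, 483], [346.74, 216.24])]
[([260, 204, 33, 21, 486], [276.73, 212.74]), ([298, 206, 30, 21, 459], [312.4, 214.38]), ([331, 208, 33, 21, 490], [346.59, 216.84])]
```

View pics/g5.png

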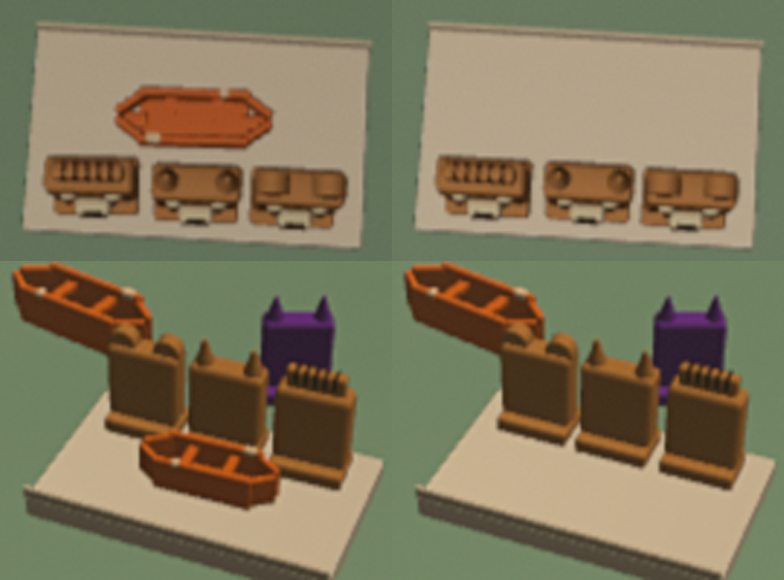

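In the before/after pair, the masks are back within about 0.6 px (roughly 1 mm) of where they stood and face the same way. The plinth is free of the canoe.

```bash
python3 -c "
from workcell import arm
print(arm.finish_job())"
```

```text
the job is handed in; nothing more can be done
None
```

The job is handed in at about 54 s: the canoe is upright and lengthwise in the middle of the carton, and all three masks are back on the plinth within about 1 mm of where they stood, facing the same way.

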